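# Unnest two bead cups and sort them into their size rows

### The arm

A 6-joint arm with a two-finger parallel gripper is mounted at the origin on the work surface. World frame = base frame: x ahead of the robot, y to its left, z up, the work surface at z = 0. Lengths are in m, angles in rad, forces in N, time in s.
With the tool pointing down it reaches from about 0.375 to 0.825 m from the base axis. Payload 5.5 kg.
Tool frame: the origin (TCP) lies on the centre line of the jaws, within the pads' length; the fingertips stand 14 mm ahead of it and the grasp point (between the pads) lies 5 mm behind it (robot.tcp_to_tips is the distance from the TCP to the fingertips, in m); z points along the fingers, y is the line along which they close (so a half turn about z gives the same grasp; the last joint's range is limited). The gripper opens to 85 mm and grips with 20 to 120 N. Pads are 22 mm wide; open, the fingers measure 114 mm over their backs; the gripper's body (76 mm by 85 mm) begins 54 mm behind the grasp point. The pads swing forward as they close: fully open they stand 13 mm farther back than shut.
Start: joints at [1.156, 0.314, -0.047, 1.21, 0, 1.571], TCP at [0.242, 0.549, 0.245] pointing down, gripper open.
Joint ranges: [-2.67, 2.67], [-0.69, 1.73], [-1.03, 1.25], [-2.08, 2.16], [-1.42, 1.45], [-3.14, 3.14]. Speed limits (rad/s): [2.39, 2.39, 3.01, 3.14, 3.14, 3.14].

### API

Orientations are given as a rotation vector (axis times angle).
In Python, from bench import robot gives the robot as it stands.
- The arm moves only by the tool apply_moves, never from a script. Its argument "series" is a list of rows, each a list of 7 numbers: the closure, from -1 (fully open) to 1 (shut), so that 0 is half open, then the shift along the world's x, y, z in mm, then the turn, a rotation vector about the world's x, y, z in degrees. A call has 1 to 20 rows; each row shifts and turns the commanded pose from where the row before left it; what a row does not reach is not made up. A row lasts 1/12 s, in which the tool goes at most 41.7 mm and 7.16 degrees, less where a joint would pass 70% of its speed; a pose out of reach is approached as far as the arm can. A call is refused whole if a number of a shift passes 41.7 or a number of a turn 7.16, either way. A call with a gripper value outside its range is refused whole. The fingers move at their own pace and stop on an object; "squeeze" is the grip in N (left out, the last holds). Time passes only in rows, so rows that do not move let the fingers close. It gives the time, the measured TCP pose, the force, the opening and the grip force at its end, in the units of the state.
- robot.get_state(): the state, without advancing time (a new reading comes with each control period).
- robot.read_camera(name): name is "scene" or "top" or "wrist"; returns a dict with "image" (480x640x3 uint8, red, green, blue), "range_z" (480x640 float32, m along the optical axis (not along the pixel's ray), 0 where there is no reading), "mtx" (3x3 intrinsics, pixels), "rvec" (rotation vector, rad) and "tvec" (3), from world to camera coordinates, as OpenCV has them. Camera axes: x right, y down, z forward; pixel columns grow to the right and rows downward; lengths in m; the calibration is good to about 2 mm. A picture is of the moment at which its call begins.
- robot.close_job(): hands the job in; it is judged then, once.
The state is a dict: "time": time; "joints": joint angles; "joint_vel": joint speeds; "effort": joint torques, N m; "eef_pos": TCP position; "ee_rot": TCP orientation; "wrist_force": force on the tool from outside, world axes, zero at the start; "wrist_torque": the same for the moment, N m; "finger_gap": opening from 0.0 (shut) to 1.0 (fully open); "grasp_force": force on a finger pad.
Only numpy, scipy, OpenCV 4.12 (cv2) and the standard library are available. Lean on these libraries where they do the work, as an engineer would, in place of code of your own. Each camera call takes 0.05 s, during which the arm holds its last target. There are 200 camera calls.

### The job

Two turned wooden bead cups are nested, the medium one standing inside the large one. Pull them apart and stand each upright on the display board, in the row that already holds a cup of its own size. Set them down rather than dropping them, and leave the cups already on the board and everything else on the table where they are.

Things in the scene. Friction and masses are not known exactly. Their poses are not given: they have to be found in the camera images.
- large_cup: The larger of the two nested cups, plain brown turned wood, starting upright on the table left of the board. Round footed cup: foot disc 50 mm wide, narrow stem above it, then a bowl whose straight upright wall is 62 mm wide (outside) from 34 to 60 mm above the underside. The rim is 60 mm above the underside, the wall 4 mm thick, the bowl's flat inside floor 34 mm above the underside (so 26 mm deep). About 120 g. Origin: centre of the underside; z points up out of the bowl.
- medium_cup: The smaller of the two nested cups, same brown wood and same shape, starting upright and loose inside the large cup, its foot on the large cup's inside floor (34 mm above the large cup's underside) and its upper 32 mm standing proud of the large cup's rim. Foot disc 40 mm wide, bowl 50 mm wide outside with a straight upright wall from 32 to 58 mm above its own underside, rim 58 mm above its own underside, wall 4 mm. About 70 g. Origin: centre of the underside; z up.
- large_sample: A cup exactly like the large cup, already standing in one of the rows, in the far half of the board. It marks the row for large cups. Origin: centre of the underside.
- medium_sample: A cup exactly like the medium cup, already standing in another row, in the far half of the board. It marks the row for medium cups. Origin: centre of the underside.
- small_sample: A still smaller cup of the same shape (38 mm wide, 46 mm high) standing in the third row; that row gets nothing. Origin: centre of the underside.
- board: Fixed pale wooden display board lying on the table, 240 mm along its x (x points away from the robot), 306 mm along its y (to the robot's left), 8 mm thick, parted into three rows by four slats along x, each 6 mm wide and standing 14 mm above the board's surface. Which size has which row varies. Origin: centre of the underside.
- row_a (a point): Centre of the left row (seen from the robot) on the board's surface. The clear width between slats is 94 mm along y; the row runs 120 mm either way along x. The near half of every row is empty at the start. Axes parallel to the board's.
- row_b (a point): Centre of the middle row on the board's surface; same size and axes.
- row_c (a point): Centre of the right row on the board's surface; same size and axes.
- spool: Bystander: pale wooden thread spool, 38 mm wide, 42 mm high, upright near the robot. Origin: centre of the underside.
- bangle: Bystander: brass bangle lying flat, 76 mm wide, 14 mm high, beyond the nested cups. Origin: centre of the underside.
- jar: Bystander: glass jar, 52 mm wide, 75 mm high, upright left of the nested cups. Origin: centre of the underside.
- stone_hippo: Bystander: carved pale stone hippo, about 45 x 110 mm, 58 mm high, at the far side. Origin: under its middle.
- wire_car: Bystander: toy car of bent wire, about 50 x 100 mm, 58 mm high, at the far side behind the board. Origin: under its middle.
Things that resemble listed ones, but are neither listed nor needed, are in the scene too. Leave any turquoise look-alike of the large_sample alone. What is shaped like the large_cup but pink is not meant.

How it is judged:
At the end, for the whole second after the job is handed in: Each nested cup stands in the row of the sample of its size: between the slats, underside within 5 mm of the board's surface, centre within 100 mm (large) or 105 mm (medium) of the row's centre along the row, upright within 0.1 rad, at rest (((y of large_sample in the frame of row_a between -0.047 and 0.047 m and y of large_cup in the frame of row_a between -0.045 and 0.045 m and x of large_cup in the frame of row_a between -0.1 and 0.1 m and z of large_cup in the frame of row_a between -0.004 and 0.005 m) or (y of large_sample in the frame of row_b between -0.047 and 0.047 m and y of large_cup in the frame of row_b between -0.045 and 0.045 m and x of large_cup in the frame of row_b between -0.1 and 0.1 m and z of large_cup in the frame of row_b between -0.004 and 0.005 m) or (y of large_sample in the frame of row_c between -0.047 and 0.047 m and y of large_cup in the frame of row_c between -0.045 and 0.045 m and x of large_cup in the frame of row_c between -0.1 and 0.1 m and z of large_cup in the frame of row_c between -0.004 and 0.005 m)) and ((y of medium_sample in the frame of row_a between -0.047 and 0.047 m and y of medium_cup in the frame of row_a between -0.045 and 0.045 m and x of medium_cup in the frame of row_a between -0.105 and 0.105 m and z of medium_cup in the frame of row_a between -0.004 and 0.005 m) or (y of medium_sample in the frame of row_b between -0.047 and 0.047 m and y of medium_cup in the frame of row_b between -0.045 and 0.045 m and x of medium_cup in the frame of row_b between -0.105 and 0.105 m and z of medium_cup in the frame of row_b between -0.004 and 0.005 m) or (y of medium_sample in the frame of row_c between -0.047 and 0.047 m and y of medium_cup in the frame of row_c between -0.045 and 0.045 m and x of medium_cup in the frame of row_c between -0.105 and 0.105 m and z of medium_cup in the frame of row_c between -0.004 and 0.005 m)) and angle between each of large_cup, medium_cup's own z axis and vertical below 0.1 rad and linear speed of each of large_cup, medium_cup below 0.02 m/s); the robot touches nothing.
It fails at once if a cup that was already on the board was shifted by more than 25 mm (distance of any of large_sample, medium_sample, small_sample from where it was at the start of the episode above 0.025 m).
It fails at once if a bystander on the table was shifted by more than 30 mm (distance of any of spool, bangle, jar, stone_hippo, wire_car from where it was at the start of the episode above 0.03 m).
It fails at once if a cup was dropped or slammed onto the board (faster than 0.7 m/s within about 20 mm of its surface) ((z of large_cup in the frame of board below 0.03 m and linear speed of large_cup above 0.7 m/s and x of large_cup in the frame of board between -0.14 and 0.14 m and y of large_cup in the frame of board between -0.17 and 0.17 m) or (z of medium_cup in the frame of board below 0.03 m and linear speed of medium_cup above 0.7 m/s and x of medium_cup in the frame of board between -0.14 and 0.14 m and y of medium_cup in the frame of board between -0.17 and 0.17 m)).
It also fails if it takes over 53 s, if anything falls off the work surface, if the arm or the gripper's body presses on something with over 40 N, if the wrist force passes 120 N, or if a joint passes its speed limit or range.

## Working session

There is one attempt and no reset: what is moved stays moved. The work goes in short steps, Python scripts to look and compute and a tool call to move; the robot and the scene stay as the last step left them, time stands still between calls to the robot, and variables do not carry over. Pictures are saved under pics/ and viewed, at most 10 in all, crops included, and the job is handed in when it is done.

Besides the shell and the picture viewer there is one more tool, called after "Request:" by a JSON object that holds its "fn" and its "kwargs", one argument or row to a line. apply_moves: Moves the arm, as the interface text tells. Its arguments: {"type":"object","properties":{"series":{"type":"array"},"squeeze":{"type":"number"}},"required":["series"]}

```bash
mkdir -p pics; ls; cat > h.py <<'E'
import numpy as np, cv2
from bench import robot
def cam(n):
    c=robot.read_camera(n); R=cv2.Rodrigues(np.array(c["rvec"],float))[0]; t=np.array(c["tvec"],float).ravel()
    K=np.array(c["mtx"]); z=c["range_z"]; v,u=np.mgrid[:480,:640]
    p=np.stack([(u-K[0,2])/K[0,0]*z,(v-K[1,2])/K[1,1]*z,z],-1)
    c["P"]=(p-t)@R   # world points
    c["R"],c["t"],c["K"]=R,t,K
    return c
def save(c,n): cv2.imwrite("pics/"+n,c["image"][:,:,::-1])
E
python3 - <<'E'
from h import *
for n in("top","scene"):
    c=cam(n);save(c,n+".png");print(n,(-c["R"].T@c["t"]).round(3))
print(robot.get_state())
E
```

```text
pics
top [0.434 0.058 1.034]
scene [ 1.074 -0.109  0.775]
{'time': 0.1, 'joints': array([ 1.15597328e+00,  3.14172656e-01, -4.79537096e-02,  1.21020133e+00,
        9.54695378e-06,  1.57077024e+00]), 'joint_vel': array([ 1.79125882e-05, -2.58681258e-03,  2.91948603e-03, -1.01267029e-03,
       -3.38022241e-05,  8.67728725e-04]), 'effort': array([ 5.09122801e-04, -5.40768242e+01,  3.40540946e+01,  1.12787535e-02,
       -1.19619421e-05, -6.37281374e-06]), 'eef_pos': array([0.24161771, 0.54866803, 0.24452149]), 'ee_rot': array([-6.46833485e-01, -3.07394945e+00,  2.35057212e-03]), 'wrist_force': array([ 0.76725171, -0.03279479, -0.21212516]), 'wrist_torque': array([ 0.01233735, -0.00303758, -0.01608951]), 'grasp_force': 0.0, 'finger_gap': 1.0002520838571494}
```

View pics/top.png

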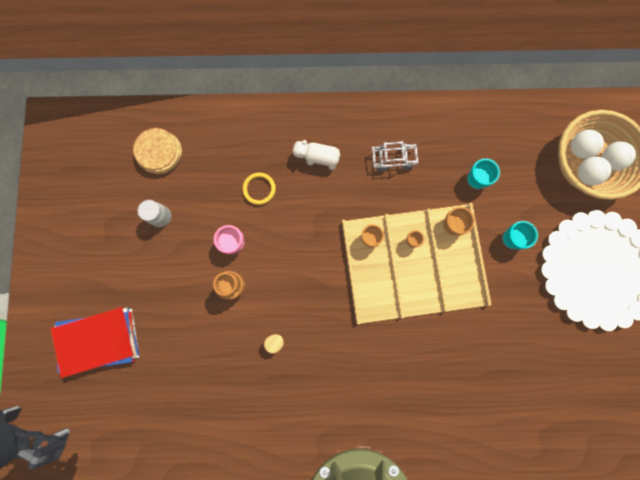

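View pics/scene.png

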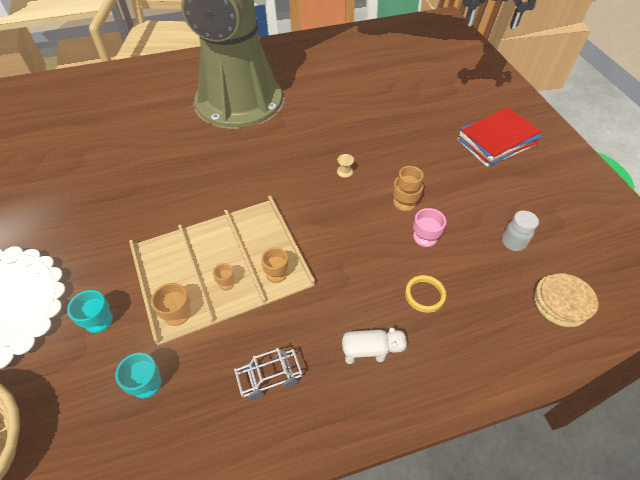

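The top view shows the nested cups at about (228,286), with a pink look-alike at (228,240). The board spans (343..490, 205..322). The medium sample is in the left row (372,236), the small one in the middle (415,239) and the large one in the right row (459,221). So medium goes to row_a and large to row_c.

```bash
python3 - <<'E'
from h import *
for n in("top","scene"):
    c=cam(n);P=c["P"];h=cv2.cvtColor(c["image"],cv2.COLOR_RGB2HSV)
    roi=(P[...,0]>.2)&(P[...,0]<.9)&(P[...,1]<.6)&(P[...,1]>-.4)&(c["range_z"]>0)
    def circ(m,name):
        q=P[m][:,:2].astype(np.float32)
        if len(q)<5: print(name,len(q));return
        (x,y),r=cv2.minEnclosingCircle(q);print(n,name,len(q),round(x,4),round(y,4),"r",round(r,4),"zmax",P[m][:,2].max().round(4))
    brown=roi&(h[...,0]>8)&(h[...,0]<22)&(h[...,1]>140)&(h[...,2]>70)
    big=roi&(P[...,2]>.03)
    nc,lab,st,ce=cv2.connectedComponentsWithStats(big.astype(np.uint8))
    for i in range(1,nc):
        if st[i,4]<40: continue
        m=lab==i; zm=np.percentile(P[m][:,2],97)
        circ(m&(P[...,2]>zm-.006),f"blob{ce[i].round()} med hue{np.median(h[m][:,0])}")
    # board
    b=roi&(P[...,2]>.004)&(P[...,2]<.03)&(h[...,2]>130)
    nc,lab,st,ce=cv2.connectedComponentsWithStats(b.astype(np.uint8)); i=1+np.argmax(st[1:,4])
    q=P[lab==i]; r=cv2.minAreaRect(q[:,:2].astype(np.float32)); print(n,"board",r,cv2.boxPoints(r).round(3).tolist(),np.median(q[:,2]),st[i])
E
```

```text
top blob[155. 148.] med hue18.0 1223 0.8018 0.461 r 0.0511 zmax 0.0387
top blob[317. 153.] med hue21.0 403 0.7786 0.0832 r 0.0509 zmax 0.0598
top blob[394. 153.] med hue12.0 111 0.7762 -0.0976 r 0.0309 zmax 0.0625
top blob[484. 173.] med hue88.0 164 0.7235 -0.3043 r 0.0313 zmax 0.0637
top blob[153. 212.] med hue15.0 336 0.6445 0.4526 r 0.0238 zmax 0.0812
top blob[459. 221.] med hue15.0 172 0.6106 -0.2371 r 0.0312 zmax 0.0738
top blob[519. 235.] med hue89.0 127 0.5772 -0.378 r 0.0311 zmax 0.0638
top blob[229. 239.] med hue169.0 168 0.5796 0.2802 r 0.0313 zmax 0.065
top blob[372. 235.] med hue15.0 126 0.5815 -0.0413 r 0.0251 zmax 0.0692
top blob[415. 238.] med hue15.0 89 0.5741 -0.1387 r 0.0191 zmax 0.0571
top blob[229. 285.] med hue14.0 142 0.4784 0.277 r 0.0246 zmax 0.0964
top blob[106. 339.] med hue2.0 2208 0.3654 0.5575 r 0.0796 zmax 0.0452
top blob[273. 344.] med hue23.0 222 0.3478 0.182 r 0.0186 zmax 0.0472
top blob[ 28. 442.] med hue108.0 176 0.2438 0.5195 r 0.024 zmax 0.3914
top board ((0.5244675278663635, -0.14701804518699646), (0.24473246932029724, 0.316152960062027), 6.46515
[... 986 characters left out ...]
. 301.] med hue16.0 288 0.6123 -0.2368 r 0.0318 zmax 0.0708
scene blob[ 90. 308.] med hue89.0 263 0.5794 -0.3784 r 0.0322 zmax 0.0616
scene blob[372. 343.] med hue18.0 792 0.7856 0.083 r 0.0506 zmax 0.0592
scene blob[267. 369.] med hue9.0 236 0.778 -0.0971 r 0.0309 zmax 0.0603
scene blob[137. 374.] med hue88.0 374 0.7261 -0.3038 r 0.0317 zmax 0.0626
scene board ((0.5253201723098755, -0.14161409437656403), (0.2436228096485138, 0.30617544054985046), 6.7192864418029785) [[0.38600000739097595, -0.004000000189989805], [0.421999990940094, -0.30799999833106995], [0.6639999747276306, -0.27900001406669617], [0.628000020980835, 0.02500000037252903]] 0.007677186383843163 [  129   196   185   149 13715]
```

```bash
python3 - <<'E'
from h import *
print(robot.tcp_to_tips,[a for a in dir(robot) if a[0]!='_'])
E
```

```text
0.014 ['IKError', 'close_job', 'get_state', 'read_camera', 'tcp_to_tips']
```

Request:
{"fn": "apply_moves", "kwargs": {
  "series": [
    [-1,20,-23,-6,0,0,6],
    [-1,20,-23,-6,0,0,6],
    [-1,20,-23,-6,0,0,6],
    [-1,20,-23,-6,0,0,6],
    [-1,20,-23,-6,0,0,0],
    [-1,20,-23,-6,0,0,0],
    [-1,20,-23,-6,0,0,0],
    [-1,20,-23,-6,0,0,0],
    [-1,20,-23,-6,0,0,0],
    [-1,20,-23,-6,0,0,0],
    [-1,20,-23,-6,0,0,0],
    [-1,18,-18,-6,0,0,0],
    [-1,0,0,0,0,0,0],
    [-1,0,0,0,0,0,0]
  ],
  "squeeze": 30
}}

```text
time: 1.37
eef_pos: [0.4801, 0.2769, 0.1727]
ee_rot: [0.002, -3.14, 0.001]
wrist_force: [-0.4, 0.4, 0.6]
finger_gap: 1.001
grasp_force: 0.0
```

Request:
{"fn": "apply_moves", "kwargs": {
  "series": [
    [-1,0,0,-25,0,0,0],
    [-1,0,0,-25,0,0,0],
    [-1,0,0,-20,0,0,0],
    [-1,0,0,-12,0,0,0],
    [-1,0,0,-10,0,0,0],
    [-1,0,0,0,0,0,0],
    [0.2,0,0,0,0,0,0],
    [0.5,0,0,0,0,0,0],
    [1,0,0,0,0,0,0],
    [1,0,0,0,0,0,0],
    [1,0,0,0,0,0,0],
    [1,0,0,0,0,0,0],
    [1,0,0,0,0,0,0],
    [1,0,0,0,0,0,0]
  ]
}}

```text
time: 2.53
eef_pos: [0.4807, 0.2787, 0.0828]
ee_rot: [-0.006, 3.14, 0.002]
wrist_force: [-1.6, -1.0, 6.8]
finger_gap: 0.586
grasp_force: 31.0
```

Request:
{"fn": "apply_moves", "kwargs": {
  "series": [
    [1,0,0,4,0,0,0],
    [1,0,0,6,0,0,0],
    [1,0,0,10,0,0,0],
    [1,0,0,15,0,0,0],
    [1,0,0,20,0,0,0],
    [1,0,0,25,0,0,0],
    [1,0,0,20,0,0,0],
    [1,0,0,0,0,0,0],
    [1,0,0,0,0,0,0]
  ]
}}

```text
time: 3.28
eef_pos: [0.4809, 0.2787, 0.1832]
ee_rot: [-0.006, 3.139, 0.003]
wrist_force: [-0.5, 0.7, -1.0]
finger_gap: 0.577
grasp_force: 31.3
```

```bash
python3 - <<'E'
from h import *
c=cam("scene");P=c["P"];cv2.imwrite("pics/s2.png",cv2.resize(c["image"][80:280,300:560,::-1],None,fx=3,fy=3))
for n in("top","scene"):
    c=cam(n);P=c["P"]; m=(abs(P[...,0]-.48)<.06)&(abs(P[...,1]-.277)<.06)&(P[...,2]>.05)&(P[...,2]<.066)
    print(n,cv2.minEnclosingCircle(P[m][:,:2].astype(np.float32)),m.sum())
E
```

```text
top ((0.4775213897228241, 0.2766605317592621), 0.03061845898628235) 99
scene ((0.47897791862487793, 0.2784242033958435), 0.032877903431653976) 286
```

View pics/s2.png

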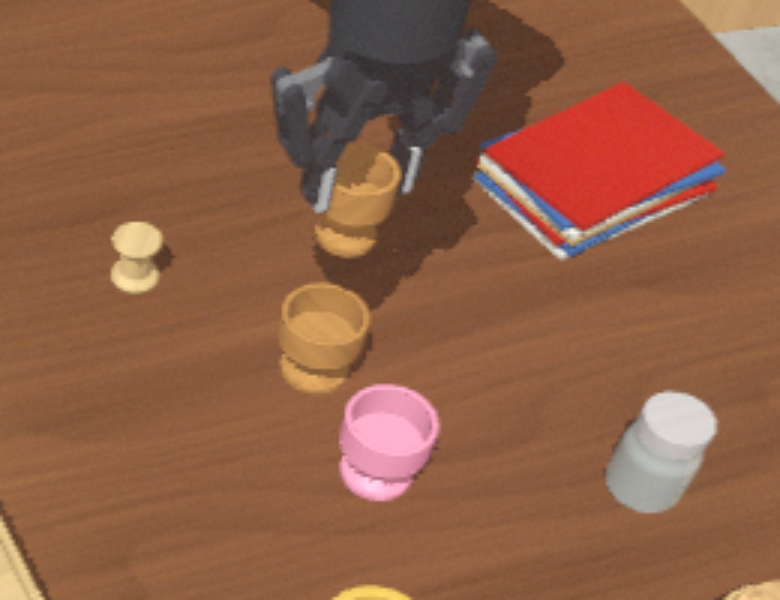

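The medium cup is held upright near (355,200) in the crop, and the large cup stayed put at (325,335).

Request:
{"fn": "apply_moves", "kwargs": {
  "series": [
    [1,-2,-15,0,0,0,0],
    [1,-2,-25,0,0,0,0],
    [1,-2,-25,0,0,0,0],
    [1,-2,-25,0,0,0,0],
    [1,-2,-25,0,0,0,0],
    [1,-2,-25,0,0,0,0],
    [1,-2,-25,0,0,0,0],
    [1,-2,-25,0,0,0,0],
    [1,-2,-25,0,0,0,0],
    [1,-2,-25,0,0,0,0],
    [1,-2,-25,0,0,0,0],
    [1,-2,-25,0,0,0,0],
    [1,-2,-25,0,0,0,0],
    [1,-2,-13,0,0,0,0],
    [1,0,0,-30,0,0,0],
    [1,0,0,-30,0,0,0],
    [1,0,0,-20,0,0,0],
    [1,0,0,-10,0,0,0],
    [1,0,0,0,0,0,0],
    [1,0,0,0,0,0,0]
  ]
}}

```text
time: 5.1
eef_pos: [0.4511, -0.05, 0.0911]
ee_rot: [0.006, -3.14, -0.0]
wrist_force: [0.4, -0.8, -0.7]
finger_gap: 0.584
grasp_force: 31.4
```

```bash
python3 - <<'E'
from h import *
c=cam("scene");P=c["P"];h=cv2.cvtColor(c["image"],cv2.COLOR_RGB2HSV)
cv2.imwrite("pics/s3.png",cv2.resize(c["image"][130:330,130:390,::-1],None,fx=3,fy=3))
p=robot.get_state()["eef_pos"];print(p)
m=(abs(P[...,0]-p[0])<.04)&(abs(P[...,1]-p[1])<.022)&(P[...,2]>.015)&(P[...,2]<.13)
q=P[m];print(np.histogram(q[:,2],bins=np.arange(.01,.13,.005)),np.percentile(q[:,2],[0,1,3,99]))
f=q[q[:,2]<q[:,2].min()+.02];print(f.mean(0),f[:,0].max())
E
```

```text
[ 0.45210341 -0.05003548  0.09195318]
(array([  0,   0,   0,   0,   0,   0,  15,  74,  41,   2,   0,  10,  89,
        88,  72,  71,  69, 120,  40,   0,   0,   0,   0]), array([0.01 , 0.015, 0.02 , 0.025, 0.03 , 0.035, 0.04 , 0.045, 0.05 ,
       0.055, 0.06 , 0.065, 0.07 , 0.075, 0.08 , 0.085, 0.09 , 0.095,
       0.1  , 0.105, 0.11 , 0.115, 0.12 , 0.125])) [0.04259604 0.04385492 0.04537996 0.10142857]
[ 0.46196202 -0.05085532  0.04858334] 0.4702490948466392
```

View pics/s3.png

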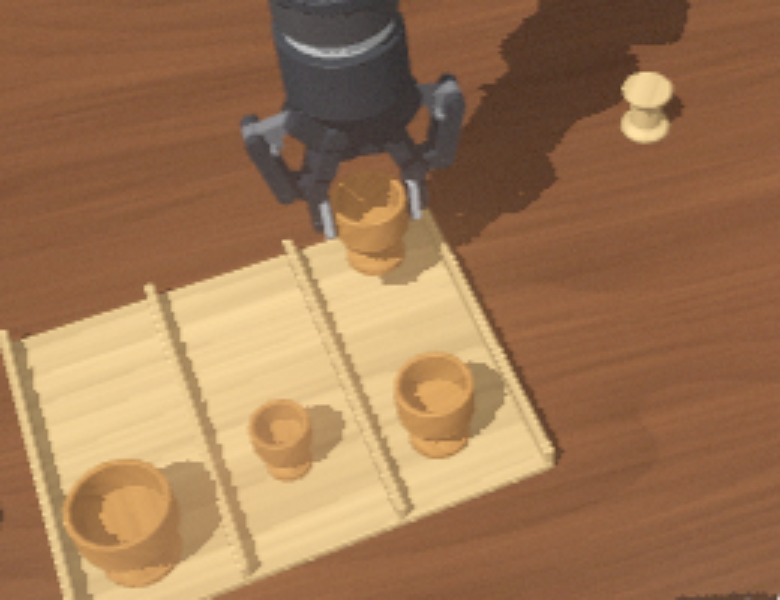

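The medium cup hangs upright over the near half of the left row, at about (375,225) in the crop. Its underside is near z = 43 mm, so I'll lower it 34 mm.

Request:
{"fn": "apply_moves", "kwargs": {
  "series": [
    [1,0,0,-12,0,0,0],
    [1,0,0,-10,0,0,0],
    [1,0,0,-6,0,0,0],
    [1,0,0,-3,0,0,0],
    [1,0,0,-2,0,0,0],
    [1,0,0,-1,0,0,0],
    [1,0,0,0,0,0,0],
    [1,0,0,0,0,0,0]
  ]
}}

```text
time: 5.82
eef_pos: [0.452, -0.0499, 0.0576]
ee_rot: [-0.006, 3.141, -0.0]
wrist_force: [-0.4, -0.5, -1.0]
finger_gap: 0.584
grasp_force: 31.4
```

Request:
{"fn": "apply_moves", "kwargs": {
  "series": [
    [1,0,0,-1,0,0,0],
    [1,0,0,0,0,0,0],
    [1,0,0,-1,0,0,0],
    [1,0,0,0,0,0,0]
  ]
}}

```text
time: 6.15
eef_pos: [0.4525, -0.05, 0.0567]
ee_rot: [-0.006, 3.14, -0.0]
wrist_force: [-4.3, 0.2, 14.9]
finger_gap: 0.584
grasp_force: 32.5
```

Request:
{"fn": "apply_moves", "kwargs": {
  "series": [
    [0,0,0,0,0,0,0],
    [-0.3,0,0,0,0,0,0],
    [-0.6,0,0,0,0,0,0],
    [-1,0,0,0,0,0,0],
    [-1,0,0,0,0,0,0],
    [-1,0,0,0,0,0,0],
    [-1,0,0,8,0,0,0],
    [-1,0,0,20,0,0,0],
    [-1,0,0,30,0,0,0],
    [-1,0,0,30,0,0,0],
    [-1,0,0,30,0,0,0],
    [-1,0,0,0,0,0,0]
  ]
}}

```text
time: 7.15
eef_pos: [0.4553, -0.0503, 0.1793]
ee_rot: [-0.006, 3.133, -0.002]
wrist_force: [1.1, -0.4, 0.7]
finger_gap: 1.002
grasp_force: 0.0
```

Request:
{"fn": "apply_moves", "kwargs": {
  "series": [
    [-1,2,25,0,0,0,0],
    [-1,2,25,0,0,0,0],
    [-1,2,25,0,0,0,0],
    [-1,2,25,0,0,0,0],
    [-1,2,25,0,0,0,0],
    [-1,2,25,0,0,0,0],
    [-1,2,25,0,0,0,0],
    [-1,2,25,0,0,0,0],
    [-1,2,25,0,0,0,0],
    [-1,2,25,0,0,0,0],
    [-1,2,25,0,0,0,0],
    [-1,2,25,0,0,0,0],
    [-1,2,25,0,0,0,0],
    [-1,0,3,0,0,0,0],
    [-1,0,0,0,0,0,0],
    [-1,0,0,0,0,0,0]
  ]
}}

```text
time: 8.48
eef_pos: [0.4774, 0.2777, 0.1731]
ee_rot: [0.007, -3.141, 0.001]
wrist_force: [0.5, 0.1, -0.7]
finger_gap: 0.997
grasp_force: 0.0
```

```bash
python3 - <<'E'
from h import *
for n in("top","scene"):
    c=cam(n);P=c["P"]
    for k,x,y,a,b in(("L",.478,.277,.05,.068),("M",.452,-.05,.055,.075),("Ms",.582,-.041,.055,.075)):
        m=(abs(P[...,0]-x)<.06)&(abs(P[...,1]-y)<.06)&(P[...,2]>a)&(P[...,2]<b)
        print(n,k,cv2.minEnclosingCircle(P[m][:,:2].astype(np.float32)),m.sum(),P[m][:,2].max())
E
```

```text
top L ((0.4771769046783447, 0.27743062376976013), 0.031091295182704926) 87 0.06390993559688672
top M ((0.4505508840084076, -0.050575897097587585), 0.02491244673728943) 145 0.0704320711181662
top Ms ((0.5817713737487793, -0.0414704754948616), 0.025347018614411354) 154 0.07143907717903092
scene L ((0.4793607294559479, 0.27830037474632263), 0.03262641653418541) 279 0.06335212877175941
scene M ((0.45264899730682373, -0.049764182418584824), 0.026023153215646744) 252 0.06942425443611631
scene Ms ((0.5836666822433472, -0.039691708981990814), 0.02602570317685604) 282 0.06903975154148721
```

The medium cup stands in row_a. Next is the large cup.

Request:
{"fn": "apply_moves", "kwargs": {
  "series": [
    [-1,0,0,-25,0,0,0],
    [-1,0,0,-30,0,0,0],
    [-1,0,0,-30,0,0,0],
    [-1,0,0,-20,0,0,0],
    [-1,0,0,-12,0,0,0],
    [-1,0,0,-8,0,0,0],
    [-1,0,0,0,0,0,0],
    [-0.5,0,0,0,0,0,0],
    [0.2,0,0,0,0,0,0],
    [1,0,0,0,0,0,0],
    [1,0,0,0,0,0,0],
    [1,0,0,0,0,0,0],
    [1,0,0,0,0,0,0],
    [1,0,0,0,0,0,0]
  ]
}}

```text
time: 9.75
eef_pos: [0.4789, 0.2783, 0.0499]
ee_rot: [-0.006, 3.139, 0.001]
wrist_force: [-0.9, -2.4, 5.8]
finger_gap: 0.722
grasp_force: 33.4
```

Request:
{"fn": "apply_moves", "kwargs": {
  "series": [
    [1,0,0,4,0,0,0],
    [1,0,0,6,0,0,0],
    [1,0,0,15,0,0,0],
    [1,0,0,25,0,0,0],
    [1,0,0,30,0,0,0],
    [1,0,0,30,0,0,0],
    [1,0,0,20,0,0,0],
    [1,0,0,0,0,0,0],
    [1,0,0,0,0,0,0]
  ]
}}

```text
time: 10.5
eef_pos: [0.4787, 0.2788, 0.18]
ee_rot: [-0.007, 3.139, 0.003]
wrist_force: [0.3, 0.2, -0.9]
finger_gap: 0.726
grasp_force: 33.1
```

Request:
{"fn": "apply_moves", "kwargs": {
  "series": [
    [1,0,-15,0,0,0,0],
    [1,0,-25,0,0,0,0],
    [1,0,-30,0,0,0,0],
    [1,0,-30,0,0,0,0],
    [1,0,-30,0,0,0,0],
    [1,0,-30,0,0,0,0],
    [1,0,-30,0,0,0,0],
    [1,0,-30,0,0,0,0],
    [1,0,-30,0,0,0,0],
    [1,0,-30,0,0,0,0],
    [1,0,-30,0,0,0,0],
    [1,0,-30,0,0,0,0],
    [1,0,-30,0,0,0,0],
    [1,0,-30,0,0,0,0],
    [1,0,-30,0,0,0,0],
    [1,0,-30,0,0,0,0],
    [1,0,-30,0,0,0,0],
    [1,0,-25,0,0,0,0],
    [1,0,-12,0,0,0,0],
    [1,0,0,0,0,0,0]
  ]
}}

```text
time: 12.17
eef_pos: [0.4763, -0.251, 0.1768]
ee_rot: [0.001, -3.139, -0.001]
wrist_force: [0.9, 0.1, -1.4]
finger_gap: 0.722
grasp_force: 33.2
```

Request:
{"fn": "apply_moves", "kwargs": {
  "series": [
    [1,0,0,-30,0,0,0],
    [1,0,0,-30,0,0,0],
    [1,0,0,-20,0,0,0],
    [1,0,0,-10,0,0,0],
    [1,0,0,0,0,0,0],
    [1,0,0,0,0,0,0]
  ]
}}

```text
time: 12.67
eef_pos: [0.4773, -0.2481, 0.0881]
ee_rot: [0.008, -3.14, -0.001]
wrist_force: [-0.1, -0.4, -1.0]
finger_gap: 0.724
grasp_force: 33.2
```

```bash
python3 - <<'E'
from h import *
c=cam("scene");P=c["P"]
cv2.imwrite("pics/s4.png",cv2.resize(c["image"][130:330,90:350,::-1],None,fx=3,fy=3))
p=robot.get_state()["eef_pos"];print(p)
m=(abs(P[...,0]-p[0])<.045)&(abs(P[...,1]-p[1])<.025)&(P[...,2]>.015)&(P[...,2]<.13)
print(np.percentile(P[m][:,2],[0,1,3,99]))
E
```

```text
[ 0.47827    -0.24864189  0.08911956]
[0.03640276 0.03911129 0.04179796 0.09884851]
```

View pics/s4.png

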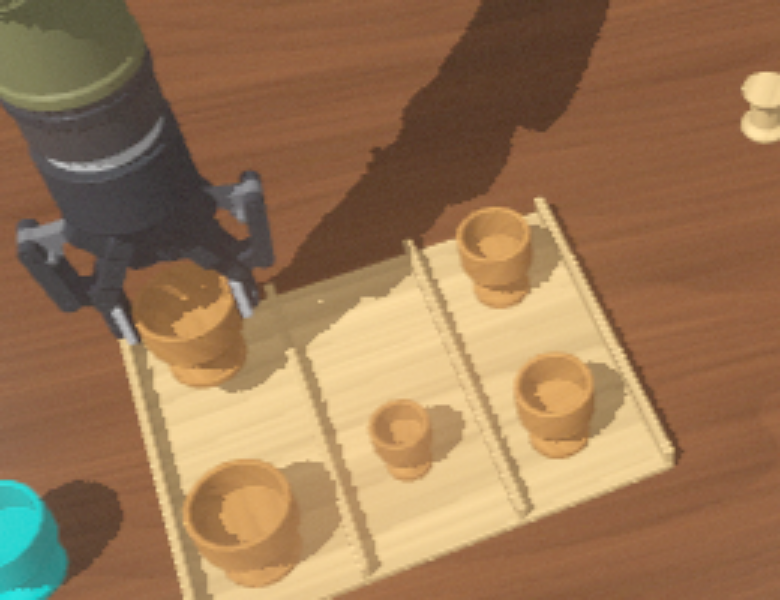

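The medium cup stands in the left row at (495,255) in the crop. The large cup is held upright over the right row at (195,325), about 30 mm above the board.

Request:
{"fn": "apply_moves", "kwargs": {
  "series": [
    [1,0,0,-10,0,0,0],
    [1,0,0,-9,0,0,0],
    [1,0,0,-5,0,0,0],
    [1,0,0,-3,0,0,0],
    [1,0,0,-2,0,0,0],
    [1,0,0,0,0,0,0],
    [1,0,0,0,0,0,0]
  ]
}}

```text
time: 13.3
eef_pos: [0.4778, -0.2489, 0.0593]
ee_rot: [0.006, -3.142, -0.0]
wrist_force: [0.6, 0.3, -0.5]
finger_gap: 0.721
grasp_force: 33.2
```

Request:
{"fn": "apply_moves", "kwargs": {
  "series": [
    [1,0,0,-1,0,0,0],
    [1,0,0,0,0,0,0],
    [1,0,0,-1,0,0,0],
    [1,0,0,0,0,0,0]
  ]
}}

```text
time: 13.63
eef_pos: [0.4781, -0.2491, 0.0579]
ee_rot: [-0.006, 3.141, -0.001]
wrist_force: [-1.3, -0.1, 3.1]
finger_gap: 0.72
grasp_force: 33.6
```

Contact is light, so I'll release and retreat.

Request:
{"fn": "apply_moves", "kwargs": {
  "series": [
    [0.2,0,0,0,0,0,0],
    [-0.4,0,0,0,0,0,0],
    [-0.7,0,0,0,0,0,0],
    [-1,0,0,0,0,0,0],
    [-1,0,0,0,0,0,0],
    [-1,0,0,0,0,0,0],
    [-1,0,0,8,0,0,0],
    [-1,0,0,20,0,0,0],
    [-1,0,0,30,0,0,0],
    [-1,0,0,30,0,0,0],
    [-1,0,0,40,0,0,0],
    [-1,0,0,40,0,0,0],
    [-1,-10,0,0,0,0,0],
    [-1,0,0,0,0,0,0],
    [-1,0,0,0,0,0,0]
  ]
}}

```text
time: 14.88
eef_pos: [0.4677, -0.2489, 0.2258]
ee_rot: [-0.006, 3.141, -0.0]
wrist_force: [-0.5, 0.0, -0.6]
finger_gap: 0.997
grasp_force: 0.0
```

```bash
python3 - <<'E'
from h import *
c0=np.array([.5246,-.1415]);a=np.radians(6.6);X=np.array([np.cos(a),np.sin(a)]);Y=np.array([-X[1],X[0]])
c=cam("scene");P=c["P"]
cv2.imwrite("pics/s5.png",c["image"][:,:,::-1])
for k,x,y,r,s in(("L",.478,-.249,.055,-1),("M",.452,-.05,.055,1),("Ls",.612,-.237,.055,-1)):
    m=(abs(P[...,0]-x)<r)&(abs(P[...,1]-y)<.05)&(P[...,2]>.055)&(P[...,2]<.08)
    q=np.array(cv2.minEnclosingCircle(P[m][:,:2].astype(np.float32))[0])
    d=q-(c0+s*.1*Y); print(k,q.round(4),"row frame",(d@X).round(4),(d@Y).round(4),"ztop",np.percentile(P[m][:,2],98))
E
```

```text
L [ 0.4792 -0.2486] row frame -0.0574 -0.0011 ztop 0.06935368972330064
M [ 0.4522 -0.0506] row frame -0.0614 -0.0014 ztop 0.06736074613164708
Ls [ 0.612 -0.236] row frame 0.076 -0.004 ztop 0.06931092832196405
```

View pics/s5.png

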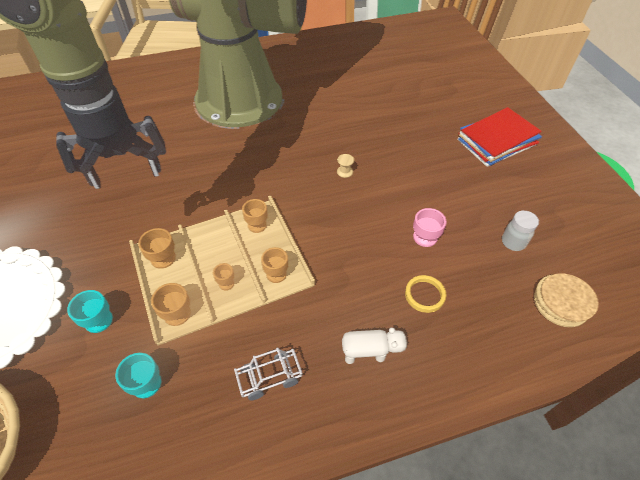

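The picture shows both cups upright in the right rows, large at (158,247) and medium at (256,214). Everything else is undisturbed and the gripper is clear.

```bash
python3 -c "
from bench import robot
print(robot.close_job())"
```

```text
the job is handed in; nothing more can be done
None
```

The job is handed in at about 15 s of robot time: the last camera check showed both cups upright in their samples' rows (medium in row_a, large in row_c), each within about 2 mm of its row's centre line, with the other cups and bystanders looking unmoved; no verdict was returned.

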